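# Draw the release plate from under a stack and park it

### The job

Draw the release plate out from under the stack of transformers by its red handle, so that the stack comes to rest upright on the jig behind its fence, still stacked; do not touch the stack and do not force the plate but let it follow the hidden guide under the fence sideways as you feel it. Then lay the plate in the parking rack and slide it under the hood until you feel the hidden stop pin, push the pin in about 6 mm (not right through) and let go. Leave the other things alone.

Things in the scene. Friction and masses are not known exactly. Their poses are not given: they have to be found in the camera images.
- jig: Fixed flat grey base 205 x 108 x 6 mm (x -120 to +85 mm) on which plate, fence and stack stand. Origin: its underside; x runs from the plate's handle to the stack, z up; the plate is drawn out in -x, under the fence.
- fence: Fixed blue fence across the jig base, 18 x 108 mm, 36 mm high; origin on the jig's top under its middle, axes as the jig. The plate passes under it (13 mm above the bench), the stack cannot. Under it, out of sight, a pair of sprung guide rollers 42 mm apart; their middle is set up to 8 mm to either side, unknown. The plate must follow them: yield sideways to the force felt. They give 7 N/mm.
- jig_nest (a point): Point on top of the jig base behind the fence where the middle of the stack belongs (within 20 mm); axes as the jig.
- plate_grip (a point): Middle of the plate's upright red handle, 32 mm above its underside. Handle 36 (x) x 14 (y) x 45 mm: pinch across y. Plate 5 mm thick, x -20 to +140 mm of this point, 0.13 kg; 24 mm wide up to x = 86, widening to 40 mm at x = 100 and on: its wide end just fits between the fence's rollers. Clear of the fence once drawn 90 mm; drag up to 10 N. Keep under 8 N on the fence, 25 N on the rack.
- big_centre (a point): Centre of the big yellow transformer (solid body 68 x 32 x 37 mm, 0.26 kg), the bottom of the stack, standing on the plate behind the fence, long side along the guide. Its own z is up.
- mid_centre (a point): Centre of the middle transformer (52 x 24 x 28 mm), standing on the big one.
- small_centre (a point): Centre of the small transformer (28 x 30 x 28 mm), on top of the stack, whose top is 104 mm above the bench at first. Its own z is up.
- rack: Fixed parking rack. Origin: underside of its base; the plate slides in along +x, z up. 200 x 70 mm (x -102 to +98 mm). Its floor, 10 mm above the bench, is a sprung black rubber bed: gives 2.5 N/mm, 3 mm at most. Two rails 10 mm higher, 46 mm apart from x = -40 mm on, open at the top up to x = +18 mm, where a green hood begins (underside 32, top 36 mm up). Plain end first, flat, handle outside.
- rack_mouth (a point): Middle of the hood's mouth, on its floor, 10 mm above the bench; axes as the rack.
- stop_pin (a joint): How far the stop pin under the hood is pushed in, m: 0 out, 0.016 bottomed. Brass, 16 mm thick, held by friction only: it yields to about 4 N and stays where it is left. Its face at first stands 22 to 46 mm behind the hood's mouth; the setting differs each time and is not given: feel for it.
- tape_centre (a point): Bystander: roll of yellow tape lying flat, 62 mm across, 14 mm high. Centre.
- reel_centre (a point): Bystander: reel of wire standing, 54 mm across, 36 mm high. Centre.
- glue_centre (a point): Bystander: white glue bottle with a red cap, 32 mm across, 87 mm high. Centre.
Things that resemble listed ones, but are neither listed nor needed, are in the scene too. Of the things that look like the part that bears small_centre, the smallest one is meant.

How it is judged:
By the outcome, as a careful person would: the job done as asked, in the order asked, and still so for the second after the job is handed in, with the robot touching nothing.
It also fails if it takes over 72 s, if anything falls off the work surface, if the arm or the gripper's body presses on something with over 40 N, if the wrist force passes 120 N, or if a joint passes its speed limit or range.

### The arm

A 6-joint arm with a two-finger parallel gripper is mounted at the origin on a cart in front of the work surface, level with it; the furniture and walls round the work are solid. World frame = base frame: x ahead of the robot, y to its left, z up, the work surface at z = 0. Lengths are in m, angles in rad, forces in N, time in s.
With the tool pointing down it reaches from about 0.375 to 0.9 m from the base axis. Payload 3.1 kg.
Tool frame: the origin (TCP) lies midway between the tips of the shut fingers; the grasp point (between the pads) lies manip.grip_depth behind it (manip.grip_depth is the distance from the TCP to the grasp point, in m); z points along the fingers, y is the direction in which the jaws open and shut (so a half turn about z gives the same grasp; the last joint's range is limited). The gripper opens to 85 mm and grips with 20 to 120 N. Pads are 22 mm wide; open, the fingers measure 114 mm over their backs; the gripper's body (76 mm by 85 mm) begins 54 mm behind the grasp point. The pads swing forward as they close: fully open they stand 13 mm farther back than shut.
Start: joints at [-1.486, 0.527, 1.433, -0, 1.181, -0.178], TCP at [0.163, -0.603, 0.231] pointing down, gripper open.
Joint ranges: [-3.08, 3.08], [-0.75, 2.2], [0.22, 2.44], [-1.43, 4.57], [0, 2.65], [-2.85, 2.85]. Speed limits (rad/s): [2.79, 2.79, 3.14, 3.14, 3.14, 3.14].

### API

Orientations are given as a unit quaternion [x, y, z, w].
In Python, from station import manip, vision gives the robot as it stands.
- The arm moves only by the shell command python3 -m crank 'ROWS' [FORCE]. ROWS is JSON, a list of rows, each an object with "grip": the closure, from 0 (fully open) to 1 (shut); "offset": the shift along the tool's x, y, z in mm, a list of three; "angular": the turn, a rotation vector about the tool's x, y, z in degrees, a list of three. A call has 1 to 10 rows; each row is the pose to reach, as a shift and turn from the pose commanded when the call began, along the tool's axes at that moment; what a row does not reach only later rows make up. A row lasts 1/10 s, in which the tool goes at most 50 mm and 8.59 degrees, less where a joint would pass 70% of its speed; a pose out of reach is approached as far as the arm can. A call with a gripper value outside its range is refused whole. The fingers move at their own pace and stop on an object; FORCE is the grip in N (left out, the last holds). Time passes only in rows, so rows that repeat a pose let the fingers close. It gives the time, the measured TCP pose, the force and the opening at its end, in the units of the state.
- manip.sense(): the state, without advancing time (a new reading comes with each control period).
- vision.snapshot(name): name is "scene" or "top" or "wrist"; returns a dict with "pixels" (480x640x3 uint8, red, green, blue), "intrinsics" (3x3 intrinsics, pixels), "R" (3x3) and "t" (3): a world point X has camera coordinates R X + t. Camera axes: x right, y down, z forward; pixel columns grow to the right and rows downward; lengths in m; the calibration is good to about 2 mm. A picture is of the moment at which its call begins. There is no depth.
- manip.sign_off(): hands the job in, once; it reports no verdict.
The state is a dict: "t": time; "q": joint angles; "qd": joint speeds; "tau": joint torques, N m; "tcp_pos": TCP position; "tool_rot": TCP orientation; "force": force on the tool from outside, world axes, zero at the start; "ft_torque": the same for the moment, N m; "finger_gap": opening from 0.0 (shut) to 1.0 (fully open).
Only numpy, scipy, OpenCV 4.12 (cv2) and the standard library are available. Lean on these libraries where they do the work, as an engineer would, in place of code of your own. Each camera call takes 0.05 s, during which the arm holds its last target.

## Working session

There is one attempt and no reset: what is moved stays moved. The work goes in short steps, Python scripts to look and compute and a shell command to move; the robot and the scene stay as the last step left them, time stands still between calls to the robot, and variables do not carry over. Pictures are saved under pics/ and viewed, and the job is handed in when it is done.

```bash
ls; mkdir -p pics
python3 - <<'E'
from station import manip, vision
import cv2
print(manip.sense(), manip.grip_depth)
for n in ("scene","top","wrist"):
    s=vision.snapshot(n)
    cv2.imwrite(f"pics/{n}0.png",s["pixels"][:,:,::-1])
    print(n,s["intrinsics"].tolist(),s["R"].tolist(),s["t"].tolist())
E
```

```text
pics
{'t': 0.0, 'q': array([-1.48551805e+00,  5.28473733e-01,  1.43390313e+00,  1.00824526e-06,
        1.18140765e+00, -1.78497061e-01]), 'qd': array([-0.00180437, -0.00203796,  0.00072896,  0.00073016, -0.00093275,
       -0.00120991]), 'tau': array([-1.40137279e-03, -4.42354560e+01, -1.78025669e+01, -4.58796076e-04,
        8.41838890e-03,  1.02065616e-05]), 'tcp_pos': array([ 0.16292272, -0.6026465 ,  0.23032872]), 'tool_rot': array([ 9.91314851e-01,  1.31505383e-01,  5.15277381e-05, -1.09471662e-03]), 'force': array([ 0.62907031,  0.29447918, -0.11443364]), 'ft_torque': array([-0.01514222,  0.03574766,  0.01555135]), 'finger_gap': 0.9988885099580648} 0.0187
scene [[598.0490537973016, 0.0, 313.6323724535093], [0.0, 598.0490537973016, 239.5990689276061], [0.0, 0.0, 1.0]] [[-0.64937529870411, -0.7604499142274227, 0.0052582681990954875], [-0.5998067880808108, 0.5079213215542129, -0.6182618766209048], [0.46748640451368145, -0.40463793576743046, -0.7859545804515318]] [0.48927312152338287, 0.3183919592820098, 0.7878640485545789]
top [[608.585603276723, 0.0, 319.3293417967115], [0.0, 608.585603276723, 241.82465197022643], [0.0, 0.0, 1.0]] [[0.02853634894882344, -0.9995149747753117, -0.012469642680499667], [-0.9846285886012311, -0.025956516089913492, -0.17272174669572476], [0.17231430381085316, 0.017206814707621546, -0.9848917230994475]] [0.13553155233185674, 0.5697979125246238, 1.0325814790925572]
wrist [[351.427328919334, 0.0, 314.9911229269367], [0.0, 351.427328919334, 248.37353837195613], [0.0, 0.0, 1.0]] [[0.26108559409107446, -0.9653099598303321, -0.003315721712374743], [-0.915280835120633, -0.24864288786049987, 0.3169190861675399], [-0.3067495809597599, -0.07970819135292256, -0.9484467822773495]] [-0.624098539321839, -0.040954150413978194, 0.38193657338891146]
```

View pics/scene0.png

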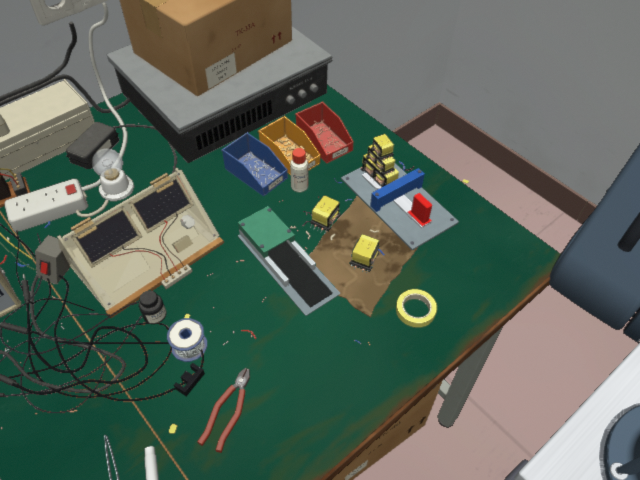

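View pics/top0.png

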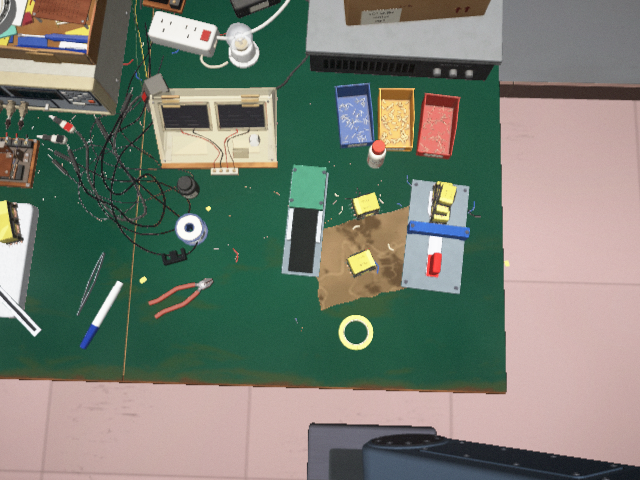

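View pics/wrist0.png

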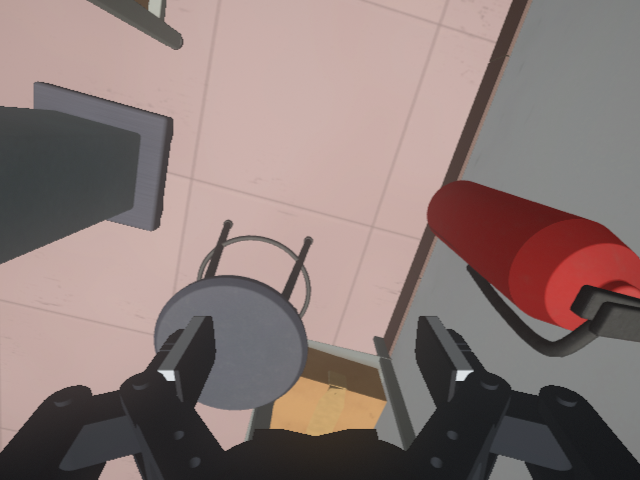

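Top view: jig at (435,237), red handle (434,264), fence (438,230), stack (443,203), rack (305,220) with hood at its far end. Tape is at (356,332) and the glue bottle at (377,153). Next I'll measure these.

```bash
cat > h.py <<'E'
import numpy as np, cv2
from station import manip, vision
def ray(s,u,v):
    K,R,t=[np.array(s[k]) for k in("intrinsics","R","t")]
    d=R.T@np.linalg.solve(K,[u,v,1.]); o=-R.T@t; return o,d
def onplane(s,u,v,z):
    o,d=ray(s,u,v); return o+d*(z-o[2])/d[2]
def proj(s,X):
    K,R,t=[np.array(s[k]) for k in("intrinsics","R","t")]
    p=K@(R@np.array(X)+t); return p[:2]/p[2]
def tri(r):
    A=0;b=0
    for o,d in r:
        d=d/np.linalg.norm(d);P=np.eye(3)-np.outer(d,d);A=A+P;b=b+P@o
    return np.linalg.solve(A,b)
def crop(s,u0,u1,v0,v1,k,name):
    im=s["pixels"][v0:v1,u0:u1,::-1]
    cv2.imwrite(name,cv2.resize(im,None,fx=k,fy=k,interpolation=cv2.INTER_CUBIC))
E
python3 - <<'E'
from h import *
s=vision.snapshot("top"); c=vision.snapshot("scene")
crop(s,385,485,165,305,4,"pics/jig1.png")
crop(s,270,340,155,285,4,"pics/rack1.png")
crop(c,330,470,125,255,4,"pics/jigs1.png")
crop(c,225,355,195,320,4,"pics/racks1.png")
E
```

```text
(no output)
```

View pics/jig1.png

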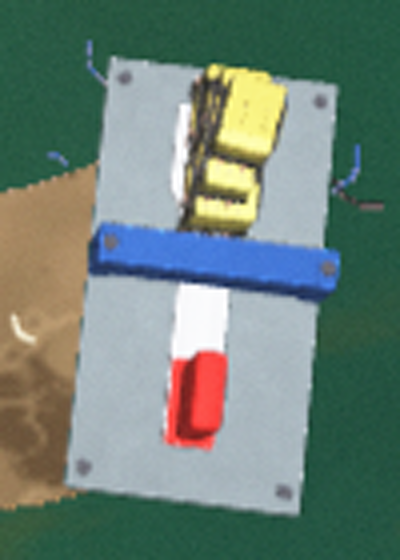

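View pics/rack1.png

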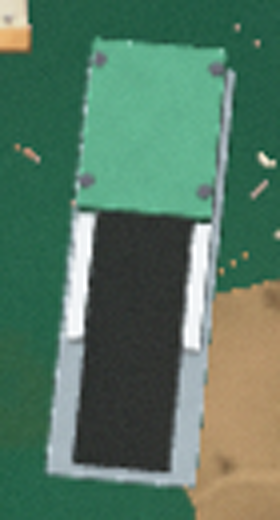

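View pics/jigs1.png

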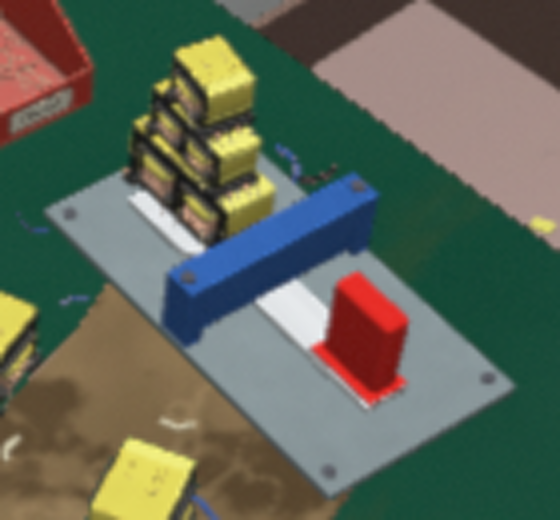

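View pics/racks1.png

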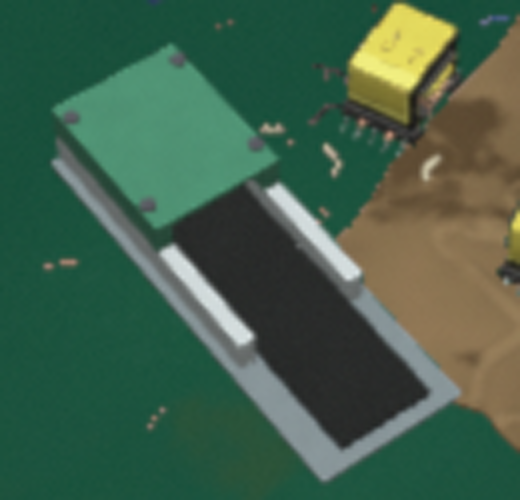

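Run:
```python
from h import *
np.set_printoptions(precision=4,suppress=True)
s=vision.snapshot("top"); c=vision.snapshot("scene")
P=lambda S,u,v,z:onplane(S,u,v,z)
print("jig top",*[P(s,u,v,.006) for u,v in[(413,179.25),(469.5,186.75),(401.75,286.75),(459.75,293.5)]],sep="\n")
print("jig scene",*[P(c,u,v,.006) for u,v in[(341.25,177.5),(458.75,221.25),(412.5,249.25)]],sep="\n")
print("rack hood top",*[P(s,u,v,.036) for u,v in[(293.75,164.5),(326.25,167.5),(290,206.75),(322.5,209.25)]],sep="\n")
print("rack base",*[P(s,u,v,.008) for u,v in[(282,273),(318.75,276.75)]],sep="\n")
print("hood scene",*[P(c,225+u/4,195+v/4,.036) for u,v in[(172,43),(52,110),(278,158),(160,228)]],sep="\n")
print("rack base sc",*[P(c,225+u/4,195+v/4,.008) for u,v in[(460,390),(325,480)]],sep="\n")
for S,n in((s,"top"),(c,"scene")):
    hsv=cv2.cvtColor(S["pixels"],cv2.COLOR_RGB2HSV)
    m=((hsv[...,0]<8)|(hsv[...,0]>172))&(hsv[...,1]>180)&(hsv[...,2]>90)
    n_,l,st,ce=cv2.connectedComponentsWithStats(m.astype(np.uint8))
    for i in range(1,n_):
        if st[i,4]>60: print(n,st[i],ce[i])
# fence corners
print("fence",*[P(s,385+u/4,165+v/4,.042) for u,v in[(98,224),(342,253),(90,262),(336,290)]],sep="\n")
print("fence sc",*[P(c,330+u/4,125+v/4,.042) for u,v in[(165,270),(355,172),(378,190),(190,293)]],sep="\n")
print("handle top",*[P(s,385+u/4,165+v/4,.056) for u,v in[(194,352),(226,352),(187,405),(222,405)]],sep="\n")
print("handle top sc",*[P(c,330+u/4,125+v/4,.056) for u,v in[(335,290),(358,272),(407,318),(383,335)]],sep="\n")
```

```text
jig top
[ 0.6979 -0.0211  0.006 ]
[ 0.686 -0.127  0.006]
[ 0.4943 -0.001   0.006 ]
[ 0.4849 -0.1065  0.006 ]
jig scene
[ 0.6997 -0.022   0.006 ]
[ 0.4866 -0.1086  0.006 ]
[ 0.4963 -0.0012  0.006 ]
rack hood top
[0.712  0.2027 0.036 ]
[0.7077 0.1426 0.036 ]
[0.6319 0.2067 0.036 ]
[0.6287 0.1473 0.036 ]
rack base
[0.5134 0.2187 0.008 ]
[0.5083 0.1511 0.008 ]
hood scene
[0.7105 0.1407 0.036 ]
[0.7134 0.2026 0.036 ]
[0.6316 0.1462 0.036 ]
[0.6344 0.2059 0.036 ]
rack base sc
[0.5102 0.1522 0.008 ]
[0.5132 0.2204 0.008 ]
top [426  96  29  11 162] [440.0123 100.9012]
top [451 106   6  34  75] [453.6667 121.3867]
top [427 253  14  23 231] [433.5714 264.3636]
scene [299 105  22  20 244] [311.4631 114.6762]
scene [323 105  28  38 378] [334.7646 123.8201]
scene [297 116  30  44 254] [311.0787 136.5315]
scene [293 155  11   8  63] [298.381  158.7619]
scene [409 194  23  31 430] [420.7372 209.3047]
fence
[ 0.6097 -0.01    0.042 ]
[ 0.5992 -0.1193  0.042 ]
[ 0.5922 -0.0065  0.042 ]
[ 0.5823 -0.1164  0.042 ]
fence sc
[ 0.6139 -0.0132  0.042 ]
[ 0.6017 -0.1209  0.042 ]
[ 0.5871 -0.1205  0.042 ]
[ 0.5971 -0.0121  0.042 ]
handle top
[ 0.5502 -0.0505  0.056 ]
[ 0.5506 -0.0645  0.056 ]
[ 0.5266 -0.0473  0.056 ]
[ 0.527  -0.0626  0.056 ]
handle top sc
[ 0.55   -0.0508  0.056 ]
[ 0.5508 -0.0659  0.056 ]
[ 0.5193 -0.0624  0.056 ]
[ 0.5193 -0.0476  0.056 ]
```

```bash
python3 -m crank '[{"grip":0,"offset":[501,-430,60],"angular":[0,0,20.8]},{"grip":0,"offset":[501,-430,60],"angular":[0,0,20.8]},{"grip":0,"offset":[501,-430,60],"angular":[0,0,20.8]},{"grip":0,"offset":[501,-430,60],"angular":[0,0,20.8]},{"grip":0,"offset":[501,-430,60],"angular":[0,0,20.8]},{"grip":0,"offset":[501,-430,60],"angular":[0,0,20.8]},{"grip":0,"offset":[501,-430,60],"angular":[0,0,20.8]},{"grip":0,"offset":[501,-430,60],"angular":[0,0,20.8]},{"grip":0,"offset":[501,-430,60],"angular":[0,0,20.8]},{"grip":0,"offset":[501,-430,60],"angular":[0,0,20.8]}]' 60
```

```text
t: 1.35
tcp_pos: [0.4443, -0.1901, 0.1862]
tool_rot: [0.999, -0.05, 0.0, 0.0]
force: [0.6, -0.8, -0.2]
finger_gap: 0.998
```

```bash
python3 -m crank '[{"grip":0,"offset":[66,-142,26],"angular":[0,0,0]},{"grip":0,"offset":[66,-142,26],"angular":[0,0,0]},{"grip":0,"offset":[66,-142,26],"angular":[0,0,0]},{"grip":0,"offset":[66,-142,26],"angular":[0,0,0]},{"grip":0,"offset":[66,-142,26],"angular":[0,0,0]},{"grip":0,"offset":[66,-142,26],"angular":[0,0,0]}]' 60
python3 - <<'E'
from h import *
np.set_printoptions(precision=4,suppress=True)
s=vision.snapshot("wrist");cv2.imwrite("pics/w1.png",s["pixels"][:,:,::-1])
np.save("w1.npy",s,allow_pickle=True)
print(manip.sense()["tcp_pos"], -np.array(s["R"]).T@s["t"])
E
```

```text
t: 1.95
tcp_pos: [0.5226, -0.0577, 0.1601]
tool_rot: [0.999, -0.05, -0.0, 0.0]
force: [0.2, -0.6, 0.1]
finger_gap: 1.0
[ 0.5225 -0.0582  0.1603] [ 0.6047 -0.0662  0.3028]
```

View pics/w1.png

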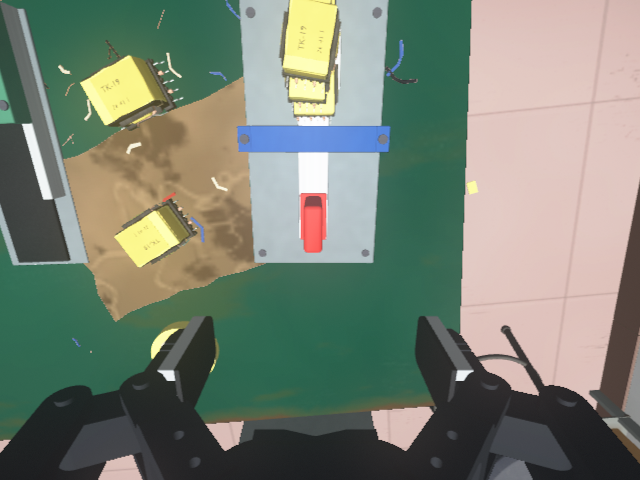

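The wrist view shows handle (313,222), fence (313,139), jig aligned with the tool; the stack is beyond the fence at (312,50). Now I'll refine from this view.

Run:
```python
from h import *
np.set_printoptions(precision=4,suppress=True)
s=np.load("w1.npy",allow_pickle=True).item()
im=s["pixels"].astype(int)
crop(s,230,400,0,280,2,"pics/w1c.png")
def edges(row,f):
    m=[u for u in range(285,345) if f(im[row,u])]
    return (min(m)-.0,max(m)+1.-0.) if m else None
red=lambda p:p[0]>90 and p[1]<70 and p[2]<70
white=lambda p:min(p)>200
for r in range(190,256,5): print(r,edges(r,red), im[r,298:330,0].tolist() if r==230 else "")
for r in (120,155,165,175,185,190): 
    e=edges(r,white); print(r,e)
    if e: print([onplane(s,u,r+.5,.011)[:2] for u in e])
for r in range(85,123,6): print(r,im[r,330:345].tolist())
```

```text
190 None 
195 None 
200 None 
205 None 
210 None 
215 None 
220 None 
225 None 
230 None [187, 236, 251, 253, 254, 246, 232, 249, 253, 254, 254, 254, 254, 254, 254, 254, 254, 254, 254, 254, 253, 250, 240, 215, 244, 254, 254, 249, 220, 198, 184, 184]
235 None 
240 None 
245 None 
250 None 
255 None 
120 (296.0, 329.0)
[array([ 0.6136, -0.0519]), array([ 0.611 , -0.0775])]
155 (298.0, 329.0)
[array([ 0.5871, -0.0504]), array([ 0.5847, -0.0752])]
165 (298.0, 328.0)
[array([ 0.5793, -0.0495]), array([ 0.5769, -0.0738])]
175 (298.0, 328.0)
[array([ 0.5713, -0.0486]), array([ 0.5689, -0.0731])]
185 (299.0, 328.0)
[array([ 0.5632, -0.0485]), array([ 0.5608, -0.0724])]
190 (299.0, 328.0)
[array([ 0.5591, -0.048 ]), array([ 0.5567, -0.072 ])]
85 [[248, 246, 162], [254, 254, 185], [254, 254, 185], [245, 243, 158], [158, 155, 110], [113, 112, 99], [119, 118, 106], [125, 122, 105], [221, 222, 220], [223, 226, 226], [173, 183, 181], [191, 203, 202], [190, 203, 202], [190, 203, 202], [190, 204, 203]]
91 [[254, 254, 186], [254, 254, 187], [254, 254, 187], [246, 244, 160], [159, 156, 112], [114, 114
[... 757 characters left out ...]
, 204, 149], [170, 181, 180], [193, 207, 207], [192, 206, 207], [192, 206, 207], [191, 205, 207], [191, 205, 206], [191, 205, 205], [191, 205, 205], [190, 204, 205], [190, 204, 205]]
115 [[143, 139, 107], [134, 132, 107], [117, 118, 99], [110, 111, 98], [144, 151, 149], [183, 195, 196], [192, 206, 208], [192, 206, 208], [192, 206, 208], [192, 206, 208], [191, 206, 208], [192, 206, 208], [192, 206, 208], [191, 205, 208], [191, 206, 208]]
121 [[208, 215, 214], [202, 214, 214], [192, 206, 209], [193, 207, 209], [192, 206, 209], [192, 205, 207], [192, 205, 207], [192, 206, 208], [191, 205, 207], [191, 205, 207], [190, 205, 206], [190, 204, 205], [190, 205, 206], [190, 204, 206], [190, 204, 207]]
```

View pics/w1c.png

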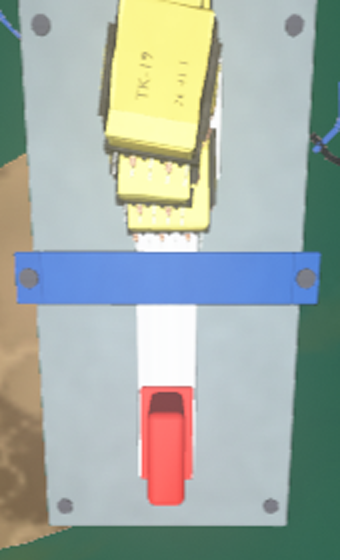

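Run:
```python
from h import *
np.set_printoptions(precision=4,suppress=True)
s=np.load("w1.npy",allow_pickle=True).item()
P=lambda u,v,z:onplane(s,230+u/2,v/2,z)[:2]
print("handle top far L/R, near L/R",P(149,411,.056),P(183,411,.056),P(149,503,.056),P(183,503,.056))
print("red base far",P(143,387,.011),P(193,387,.011),"near?",P(140,478,.011),P(193,478,.011))
print("fence",P(15,252,.042),P(319,253,.042),P(15,305,.042),P(319,304,.042))
print("jig",P(49,524,.006),P(287,524,.006))
```

```text
handle top far L/R, near L/R [ 0.5551 -0.0535] [ 0.5539 -0.0656] [ 0.5207 -0.0498] [ 0.5194 -0.0624]
red base far [ 0.5564 -0.0498] [ 0.5543 -0.0705] near? [ 0.5172 -0.0442] [ 0.5149 -0.067 ]
fence [ 0.6131 -0.0122] [ 0.6022 -0.1182] [ 0.5953 -0.0092] [ 0.5849 -0.1176]
jig [ 0.4981 -0.0005] [ 0.4876 -0.1074]
```

```bash
python3 -m crank '[{"grip":0,"offset":[14,-1.5,45],"angular":[0,0,0]},{"grip":0,"offset":[14,-1.5,90],"angular":[0,0,0]},{"grip":0,"offset":[14,-1.5,125],"angular":[0,0,0]},{"grip":0,"offset":[14,-1.5,140],"angular":[0,0,0]},{"grip":0,"offset":[14,-1.5,140],"angular":[0,0,0]}]' 60
python3 - <<'E'
from h import *
s=vision.snapshot("wrist");cv2.imwrite("pics/w2.png",s["pixels"][:,:,::-1])
print(manip.sense()["tcp_pos"],manip.sense()["force"])
E
```

```text
t: 2.5
tcp_pos: [0.5349, -0.0584, 0.0181]
tool_rot: [0.999, -0.051, -0.002, -0.001]
force: [-0.5, -0.5, 0.4]
finger_gap: 1.0
[ 0.53609516 -0.05841326  0.01950659] [ 0.46245085 -0.95696679  0.82179093]
```

View pics/w2.png

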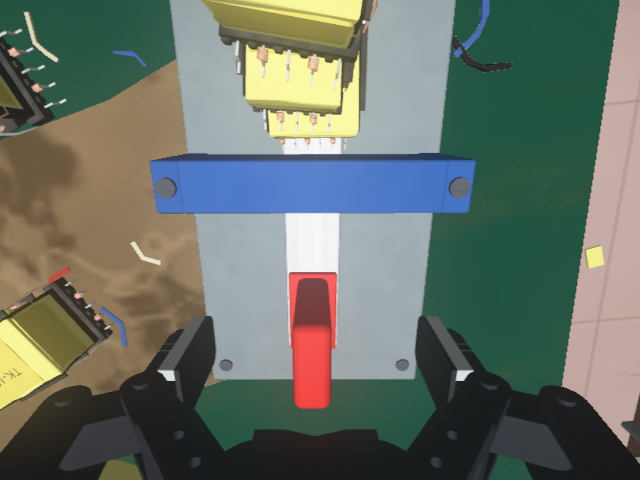

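Handle is centred between the fingers (col 312 vs 314.5). I'm closing the grip.

```bash
python3 -m crank '[{"grip":0.7,"offset":[0,-0.5,0],"angular":[0,0,0]},{"grip":0.7,"offset":[0,-0.5,0],"angular":[0,0,0]},{"grip":1,"offset":[0,-0.5,0],"angular":[0,0,0]},{"grip":1,"offset":[0,-0.5,0],"angular":[0,0,0]},{"grip":1,"offset":[0,-0.5,0],"angular":[0,0,0]},{"grip":1,"offset":[0,-0.5,0],"angular":[0,0,0]},{"grip":1,"offset":[0,-0.5,0],"angular":[0,0,0]},{"grip":1,"offset":[0,-0.5,0],"angular":[0,0,0]}]' 60
python3 - <<'E'
from h import *
s=vision.snapshot("wrist");cv2.imwrite("pics/w3.png",s["pixels"][:,:,::-1])
q=manip.sense();print(q["tcp_pos"],q["force"],q["ft_torque"],q["finger_gap"])
E
```

```text
t: 3.35
tcp_pos: [0.5375, -0.0565, 0.0208]
tool_rot: [0.999, -0.05, 0.001, 0.0]
force: [-0.9, -0.6, 6.5]
finger_gap: 0.157
[ 0.53748974 -0.05651937  0.02079648] [-1.50609561 -0.07021886  5.49839722] [-0.16297843  0.18058029 -0.21008964] 0.15957403885384813
```

View pics/w3.png

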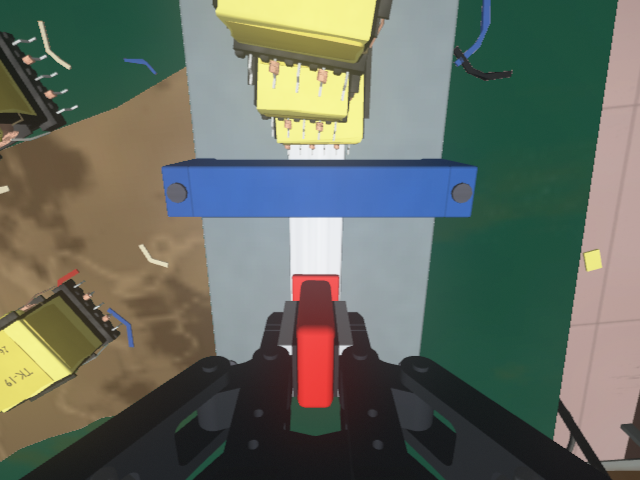

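```bash
python3 -m crank '[{"grip":1,"offset":[0,0,-0.6],"angular":[0,0,0]},{"grip":1,"offset":[-1,0,-1.1],"angular":[0,0,0]},{"grip":1,"offset":[-2.5,0,-1.1],"angular":[0,0,0]},{"grip":1,"offset":[-4,0,-1.1],"angular":[0,0,0]},{"grip":1,"offset":[-6,0,-1.1],"angular":[0,0,0]}]'
```

```text
t: 3.9
tcp_pos: [0.5313, -0.0557, 0.021]
tool_rot: [0.999, -0.049, 0.0, 0.0]
force: [2.0, -0.5, -2.8]
finger_gap: 0.153
```

```bash
python3 -m crank '[{"grip":1,"offset":[-2,0,0.5],"angular":[0,0,0]},{"grip":1,"offset":[-4,0,0.5],"angular":[0,0,0]},{"grip":1,"offset":[-6,0,0.5],"angular":[0,0,0]},{"grip":1,"offset":[-8,0,0.5],"angular":[0,0,0]},{"grip":1,"offset":[-10,0,0.5],"angular":[0,0,0]}]'
```

```text
t: 4.4
tcp_pos: [0.5228, -0.0553, 0.0208]
tool_rot: [0.999, -0.05, 0.002, 0.0]
force: [5.9, -0.5, -4.0]
finger_gap: 0.155
```

```bash
python3 -m crank '[{"grip":1,"offset":[-2,0,0.4],"angular":[0,0,0]},{"grip":1,"offset":[-4,0,0.4],"angular":[0,0,0]},{"grip":1,"offset":[-6,0,0.4],"angular":[0,0,0]}]'; python3 -c "
from h import *
q=manip.sense();print(q['force'],q['ft_torque'])
crop(vision.snapshot('scene'),330,470,125,255,4,'pics/p1.png')"
```

```text
t: 4.7
tcp_pos: [0.5179, -0.0551, 0.0208]
tool_rot: [0.999, -0.05, 0.003, 0.001]
force: [6.8, -1.6, -2.5]
finger_gap: 0.154
[ 6.82263291 -1.64138416 -2.485245  ] [ 0.05319228 -0.65672262 -0.01872643]
```

View pics/p1.png

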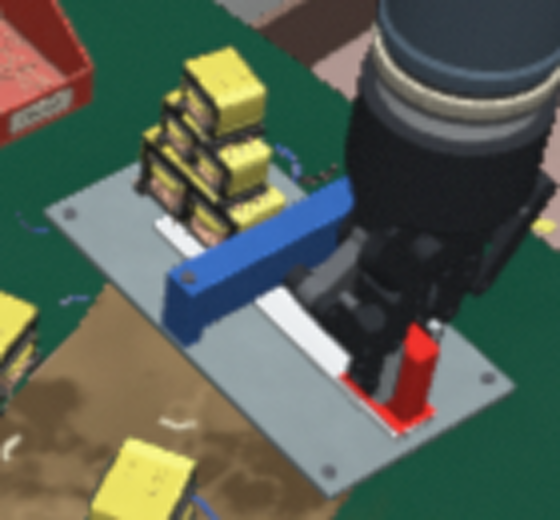

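Stack is upright and near the fence. From here I'll proceed in small steps, watching the lateral force.

```bash
python3 -m crank '[{"grip":1,"offset":[-2,0,0],"angular":[0,0,0]},{"grip":1,"offset":[-4,0,0],"angular":[0,0,0]}]'; python3 -c "
from h import *
q=manip.sense();print(q['force'],q['ft_torque'])"
```

```text
t: 4.95
tcp_pos: [0.5142, -0.0547, 0.0208]
tool_rot: [0.999, -0.05, 0.003, 0.001]
force: [7.0, 0.5, -2.1]
finger_gap: 0.154
[ 7.04615817  0.54416438 -2.11096324] [ 0.01010432 -0.56398114  0.02527267]
```

```bash
python3 -m crank '[{"grip":1,"offset":[-2,0,0],"angular":[0,0,0]},{"grip":1,"offset":[-3,0,0],"angular":[0,0,0]}]'; python3 -c "
from h import *
q=manip.sense();print(q['force'],q['ft_torque'])"
```

```text
t: 5.15
tcp_pos: [0.5111, -0.0544, 0.0208]
tool_rot: [0.999, -0.05, 0.003, 0.001]
force: [7.1, -1.0, -2.4]
finger_gap: 0.156
[ 7.07499533 -0.96051976 -2.4251865 ] [-0.02234367 -0.64870016 -0.00472244]
```

```bash
python3 -m crank '[{"grip":1,"offset":[-1,0,0],"angular":[0,0,0]},{"grip":1,"offset":[-2,0,0],"angular":[0,0,0]}]'; python3 -c "
from h import *
q=manip.sense();print(q['force'],q['ft_torque'])"; python3 -m crank '[{"grip":1,"offset":[-1,0,0],"angular":[0,0,0]},{"grip":1,"offset":[-2,0,0],"angular":[0,0,0]}]'; python3 -c "
from h import *
q=manip.sense();print(q['force'],q['ft_torque'])"
```

```text
t: 5.35
tcp_pos: [0.5093, -0.0543, 0.0208]
tool_rot: [0.999, -0.05, 0.003, 0.001]
force: [7.1, -1.2, -2.2]
finger_gap: 0.157
[ 7.10984654 -1.21986647 -2.18389511] [ 0.00102335 -0.68045744 -0.03060429]
t: 5.55
tcp_pos: [0.508, -0.0542, 0.0208]
tool_rot: [0.999, -0.05, 0.004, 0.001]
force: [9.1, -0.4, -3.5]
finger_gap: 0.162
[ 9.12316334 -0.40327275 -3.50731089] [ 0.1466266  -0.85026559  0.12899471]
```

```bash
python3 -m crank '[{"grip":1,"offset":[0,-0.8,0],"angular":[0,0,0]},{"grip":1,"offset":[-0.5,-1.5,0],"angular":[0,0,0]}]'; python3 -c "
from h import *
q=manip.sense();print(q['force'],q['ft_torque'])"; python3 -m crank '[{"grip":1,"offset":[-0.5,-0.5,0],"angular":[0,0,0]},{"grip":1,"offset":[-1,-1,0],"angular":[0,0,0]}]'; python3 -c "
from h import *
q=manip.sense();print(q['force'],q['ft_torque'])"
```

```text
t: 5.75
tcp_pos: [0.5071, -0.0528, 0.0208]
tool_rot: [0.999, -0.05, 0.003, 0.001]
force: [7.1, -3.3, -1.9]
finger_gap: 0.157
[ 7.13629339 -3.34298364 -1.92836004] [-0.37675267 -0.52664621 -0.1971285 ]
t: 5.95
tcp_pos: [0.506, -0.0518, 0.0208]
tool_rot: [0.999, -0.05, 0.003, 0.001]
force: [5.7, -3.3, -2.0]
finger_gap: 0.158
[ 5.72060017 -3.29515435 -1.95543246] [-0.35031296 -0.51151818 -0.17280698]
```

```bash
python3 -m crank '[{"grip":1,"offset":[-1,0,0],"angular":[0,0,0]},{"grip":1,"offset":[-2,0,0],"angular":[0,0,0]}]'; python3 -c "
from h import *
q=manip.sense();print(q['force'],q['ft_torque'])"; python3 -m crank '[{"grip":1,"offset":[-1,0,0],"angular":[0,0,0]},{"grip":1,"offset":[-1.5,0,0],"angular":[0,0,0]}]'; python3 -c "
from h import *
q=manip.sense();print(q['force'],q['ft_torque'])"
```

```text
t: 6.15
tcp_pos: [0.5044, -0.0514, 0.0208]
tool_rot: [0.999, -0.05, 0.004, 0.001]
force: [8.1, -1.0, -3.4]
finger_gap: 0.156
[ 8.1351695  -1.01355982 -3.43390148] [ 0.07328334 -0.71719701  0.09276702]
t: 6.35
tcp_pos: [0.5034, -0.0512, 0.0208]
tool_rot: [0.999, -0.049, 0.004, 0.001]
force: [9.1, 0.9, -3.6]
finger_gap: 0.158
[ 9.12836937  0.93903594 -3.6228947 ] [ 0.12615373 -0.82366687  0.20555725]
```

```bash
python3 -m crank '[{"grip":1,"offset":[0,-1,0],"angular":[0,0,0]},{"grip":1,"offset":[-0.5,-1.5,0],"angular":[0,0,0]}]'; python3 -m crank '[{"grip":1,"offset":[-1,0,0],"angular":[0,0,0]},{"grip":1,"offset":[-2,0,0],"angular":[0,0,0]}]'; python3 -c "
from h import *
q=manip.sense();print(q['force'],q['ft_torque'])"
```

```text
t: 6.55
tcp_pos: [0.5023, -0.0498, 0.0208]
tool_rot: [0.999, -0.05, 0.003, 0.001]
force: [7.2, -2.2, -1.4]
finger_gap: 0.155
t: 6.75
tcp_pos: [0.5002, -0.0494, 0.0208]
tool_rot: [0.999, -0.05, 0.003, 0.001]
force: [7.2, 0.0, -1.5]
finger_gap: 0.155
[ 7.23363183  0.04097621 -1.50417074] [-0.03838071 -0.63823377  0.03217417]
```

```bash
python3 -m crank '[{"grip":1,"offset":[-1,-0.2,0],"angular":[0,0,0]},{"grip":1,"offset":[-2,-0.2,0],"angular":[0,0,0]}]';  python3 -c "
from h import *
q=manip.sense();print(q['force'],q['ft_torque'])"; python3 -m crank '[{"grip":1,"offset":[-1,0,0],"angular":[0,0,0]},{"grip":1,"offset":[-2,0,0],"angular":[0,0,0]},{"grip":1,"offset":[-3,0,0],"angular":[0,0,0]}]'; python3 -c "
from h import *
q=manip.sense();print(q['force'],q['ft_torque'])"
```

```text
t: 6.95
tcp_pos: [0.4983, -0.049, 0.0208]
tool_rot: [0.999, -0.05, 0.003, 0.001]
force: [6.8, -1.2, -2.4]
finger_gap: 0.156
[ 6.8243464  -1.1939451  -2.38640636] [ 5.13009471e-05 -6.71921814e-01  3.55533035e-03]
t: 7.25
tcp_pos: [0.4954, -0.0488, 0.0208]
tool_rot: [0.999, -0.05, 0.003, 0.001]
force: [7.1, -1.0, -2.4]
finger_gap: 0.156
[ 7.05585064 -1.03529743 -2.39623832] [ 0.03029303 -0.58343971  0.02336601]
```

```bash
python3 -m crank '[{"grip":1,"offset":[-2,-0.2,0],"angular":[0,0,0]},{"grip":1,"offset":[-4,-0.3,0],"angular":[0,0,0]},{"grip":1,"offset":[-6,-0.3,0],"angular":[0,0,0]}]';  python3 -c "
from h import *
q=manip.sense();print(q['force'],q['ft_torque'])"; python3 -m crank '[{"grip":1,"offset":[-2,0,0],"angular":[0,0,0]},{"grip":1,"offset":[-4,0,0],"angular":[0,0,0]},{"grip":1,"offset":[-6,0,0],"angular":[0,0,0]}]'; python3 -c "
from h import *
q=manip.sense();print(q['force'],q['ft_torque'])
crop(vision.snapshot('scene'),330,470,125,255,4,'pics/p2.png')"
```

```text
t: 7.55
tcp_pos: [0.487, -0.0471, 0.0208]
tool_rot: [0.999, -0.05, 0.001, 0.0]
force: [4.8, -0.9, 3.3]
finger_gap: 0.155
[ 4.81355462 -0.90216829  3.32186661] [-0.05392816 -0.552709   -0.03434961]
t: 7.85
tcp_pos: [0.4814, -0.0465, 0.0207]
tool_rot: [0.999, -0.05, 0.001, 0.0]
force: [4.8, -0.2, 6.3]
finger_gap: 0.155
[ 4.75580776 -0.17414757  6.31132014] [-4.77755569e-02 -7.99584832e-01  4.43851221e-04]
```

View pics/p2.png

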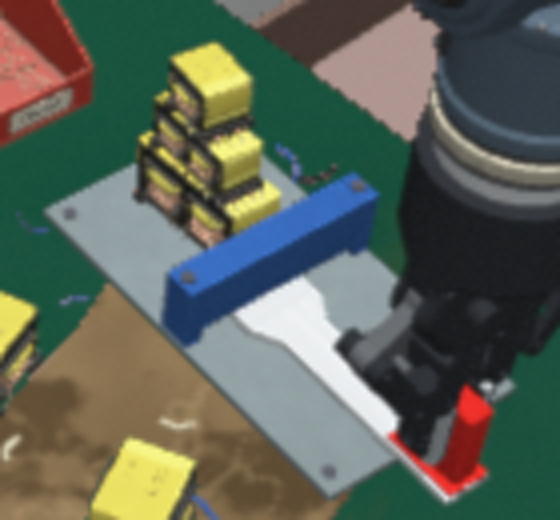

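```bash
python3 -m crank '[{"grip":1,"offset":[-2,0,-0.6],"angular":[0,0,0]},{"grip":1,"offset":[-4,0,-1],"angular":[0,0,0]},{"grip":1,"offset":[-6,0,-1],"angular":[0,0,0]},{"grip":1,"offset":[-8,0,-1],"angular":[0,0,0]}]';  python3 -c "
from h import *
q=manip.sense();print(q['force'],q['ft_torque'])"; python3 -m crank '[{"grip":1,"offset":[-2,0,0],"angular":[0,0,0]},{"grip":1,"offset":[-4,0,0],"angular":[0,0,0]},{"grip":1,"offset":[-6,0,0],"angular":[0,0,0]}]'; python3 -c "
from h import *
q=manip.sense();print(q['force'],q['ft_torque'])"
```

```text
t: 8.3
tcp_pos: [0.4712, -0.045, 0.0209]
tool_rot: [0.999, -0.05, -0.001, -0.0]
force: [2.3, 0.1, -1.0]
finger_gap: 0.154
[ 2.33074041  0.06521277 -1.01560937] [-0.07076587 -0.38020194  0.04652876]
t: 8.6
tcp_pos: [0.4653, -0.0445, 0.0211]
tool_rot: [0.999, -0.05, -0.001, -0.0]
force: [0.2, 0.3, -0.1]
finger_gap: 0.159
[ 0.20099626  0.3365857  -0.05344305] [-0.00748092 -0.1432858  -0.0300089 ]
```

```bash
python3 -m crank '[{"grip":1,"offset":[-4,0,0],"angular":[0,0,0]},{"grip":1,"offset":[-8,0,0],"angular":[0,0,0]},{"grip":1,"offset":[-12,0,0],"angular":[0,0,0]}]';  python3 -c "
from h import *
q=manip.sense();print(q['force'],q['ft_torque'])"; python3 -m crank '[{"grip":1,"offset":[-5,0,0],"angular":[0,0,0]},{"grip":1,"offset":[-10,0,0],"angular":[0,0,0]},{"grip":1,"offset":[-16,0,0],"angular":[0,0,0]},{"grip":1,"offset":[-22,0,0],"angular":[0,0,0]}]'; python3 -c "
from h import *
q=manip.sense();print(q['force'],q['ft_torque'])
cv2.imwrite('pics/s3.png',vision.snapshot('scene')['pixels'][:,:,::-1])"
```

```text
t: 8.9
tcp_pos: [0.4535, -0.0433, 0.0212]
tool_rot: [0.999, -0.05, -0.001, -0.0]
force: [0.3, 0.8, -1.5]
finger_gap: 0.158
[ 0.27127721  0.8428064  -1.53556827] [-0.03618921 -0.03215261 -0.00748456]
t: 9.3
tcp_pos: [0.4318, -0.0413, 0.0213]
tool_rot: [0.999, -0.05, -0.0, -0.0]
force: [-0.0, 0.5, -2.2]
finger_gap: 0.153
[-0.01332329  0.47967118 -2.23490161] [0.0117746  0.08950907 0.01323904]
```

View pics/s3.png

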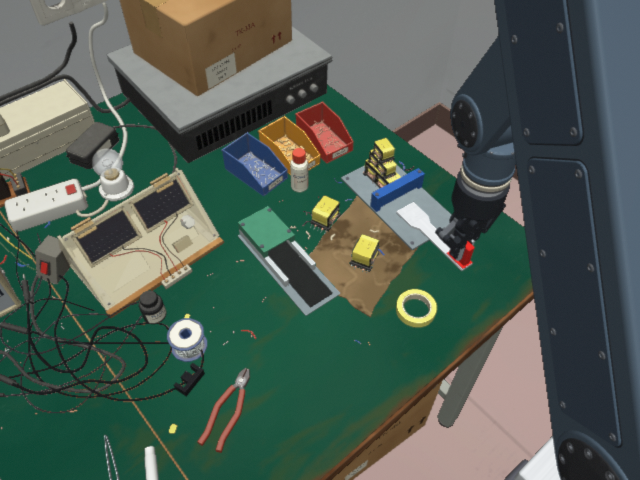

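```bash
python3 -m crank '[{"grip":1,"offset":[0,0,-30],"angular":[0,0,0]},{"grip":1,"offset":[0,0,-70],"angular":[0,0,0]},{"grip":1,"offset":[0,-20,-110],"angular":[0,0,0]},{"grip":1,"offset":[2,-60,-110],"angular":[0,0,-0.5]},{"grip":1,"offset":[3,-105,-110],"angular":[0,0,-1]},{"grip":1,"offset":[5,-150,-110],"angular":[0,0,-1.5]},{"grip":1,"offset":[7,-190,-110],"angular":[0,0,-2]},{"grip":1,"offset":[9,-220,-110],"angular":[0,0,-2.4]},{"grip":1,"offset":[9,-229,-110],"angular":[0,0,-2.4]},{"grip":1,"offset":[9,-229,-110],"angular":[0,0,-2.4]}]' 80
python3 - <<'E'
from h import *
s=vision.snapshot("wrist");cv2.imwrite("pics/w4.png",s["pixels"][:,:,::-1]);np.save("w4.npy",s,allow_pickle=True)
s=vision.snapshot("top");crop(s,250,490,160,360,3,"pics/t4.png");np.save("t4.npy",s,allow_pickle=True)
q=manip.sense();print(q["tcp_pos"],q["force"],q["ft_torque"],q["finger_gap"])
E
```

```text
t: 10.35
tcp_pos: [0.4636, 0.1864, 0.131]
tool_rot: [1.0, -0.027, -0.0, 0.0]
force: [0.1, 0.3, -1.5]
finger_gap: 0.152
[0.46341828 0.18471319 0.13099988] [-0.88472233 -1.25427123 -1.38128167] [0.00043231 0.06301564 0.02273183] 0.15066308026770225
```

View pics/w4.png

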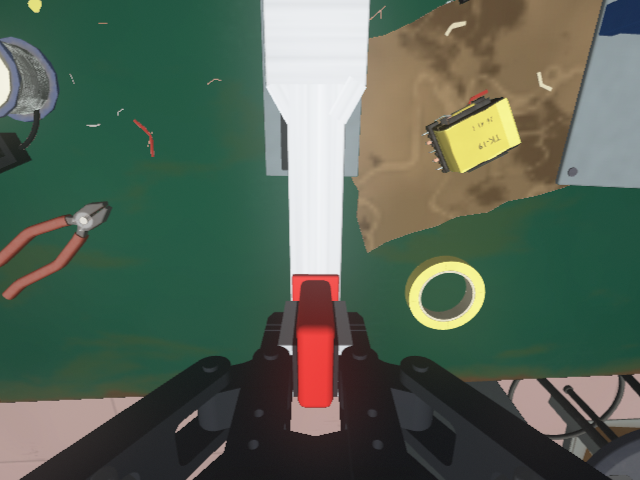

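View pics/t4.png

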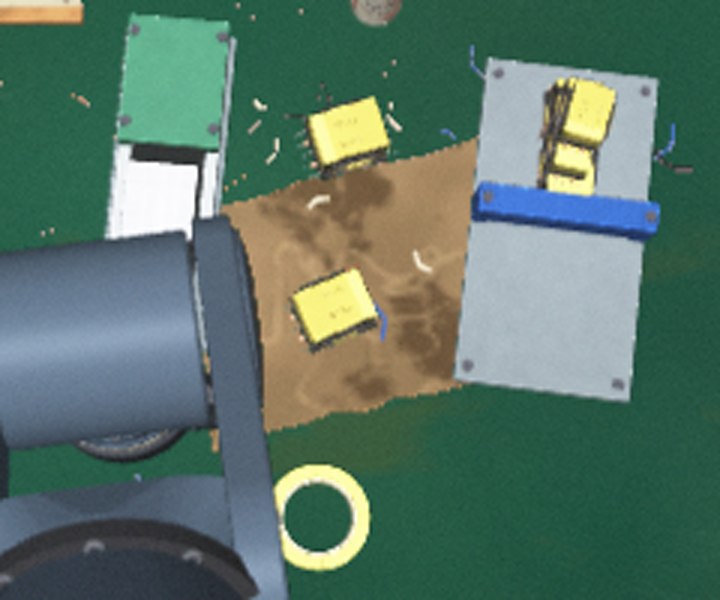

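Run:
```python
from h import *
np.set_printoptions(precision=4,suppress=True)
s=np.load("w4.npy",allow_pickle=True).item()
crop(s,250,380,0,190,3,"pics/w4c.png")
t=np.load("t4.npy",allow_pickle=True).item()
for z in(.006,.01): print(z,*[onplane(s,u,v,z)[:2] for u,v in((264.5,175.5),(359,176),(264,105),(362,135))])
# triangulate base front corners: wrist + first top
a=tri([ray(s,264.5,175.5),ray(t,282,273)]);b=tri([ray(s,359,176),ray(t,318.75,276.75)]);print(a,b)
# plate tip corners/edges in wrist: plate at underside z
for r in (20,60): print([onplane(s,u,r,.131-.0095)[:2] for u in(263,369)])
print([onplane(s,u,230,.131-.0095)[:2] for u in(290,341)])
```

```text
0.006 [0.5161 0.2214] [0.5119 0.1505] [0.5651 0.2168] [0.5411 0.1479]
0.01 [0.5165 0.2208] [0.5124 0.151 ] [0.5648 0.2163] [0.5412 0.1484]
[ 0.5149  0.2209 -0.0005] [ 0.5102  0.1503 -0.0035]
[array([0.5864, 0.199 ]), array([0.5842, 0.1593])]
[array([0.573 , 0.2003]), array([0.5708, 0.1594])]
[array([0.5044, 0.1951]), array([0.5031, 0.1723])]
```

View pics/w4c.png

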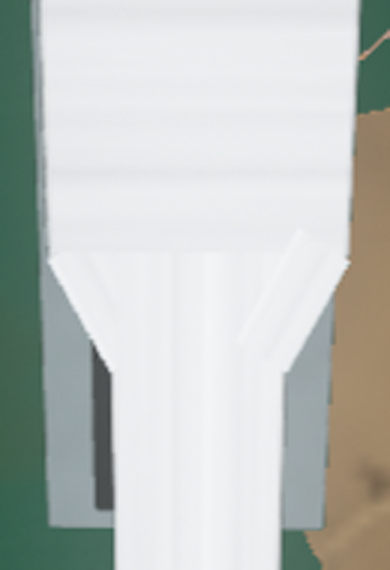

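Run:
```python
from h import *
np.set_printoptions(precision=4,suppress=True)
t=np.load("t4.npy",allow_pickle=True).item(); c=vision.snapshot("scene")
def show(S,o,L):
    p=[onplane(S,o[0]+u/4,o[1]+v/4,.02)[:2] for u,v in L]
    for i in range(0,len(p),2):
        d=p[i]-p[i+1]; print(p[i],p[i+1],np.degrees(np.arctan2(d[1],d[0])))
show(t,(270,155),[(97,213),(82,340),(78,212),(64,337),(193,224),(183,348),(212,226),(199,352)])
show(c,(225,195),[(178,243),(255,338),(162,250),(240,345),(268,192),(345,278),(282,185),(360,268)])
```

```text
[0.633  0.1998] [0.5732 0.2046] -4.539472723846684
[0.6332 0.2086] [0.5744 0.2129] -4.1248838683845745
[0.6289 0.1553] [0.5707 0.1582] -2.8500993649638104
[0.6282 0.1465] [0.569  0.1508] -4.17771901807357
[0.6337 0.1983] [0.5762 0.2039] -5.588783487027825
[0.6351 0.2056] [0.5775 0.2106] -5.049107073938047
[0.6303 0.1531] [0.5755 0.1572] -4.319469765097693
[0.6294 0.1462] [0.5754 0.1493] -3.21679973784066
```

```bash
python3 -m crank '[{"grip":1,"offset":[0,-2.5,0],"angular":[0,0,0.8]},{"grip":1,"offset":[0,-2.5,0],"angular":[0,0,0.8]},{"grip":1,"offset":[0,-2.5,0],"angular":[0,0,0.8]}]'
python3 -c "
from h import *
q=manip.sense();print(q['tcp_pos'],q['tool_rot'],q['force'],q['ft_torque'])"
```

```text
t: 10.8
tcp_pos: [0.4644, 0.1874, 0.1313]
tool_rot: [0.999, -0.036, -0.0, 0.0]
force: [-0.1, 0.2, -1.2]
finger_gap: 0.154
[0.46441511 0.18737946 0.13129625] [ 9.99343433e-01 -3.62312165e-02 -4.20705567e-05  3.02027287e-05] [-0.13750699  0.16099567 -1.16500582] [0.01845662 0.0896131  0.01729204]
```

```bash
python3 -m crank '[{"grip":1,"offset":[0,-1.5,40],"angular":[0,0,0]},{"grip":1,"offset":[0,-1.5,75],"angular":[0,0,0]},{"grip":1,"offset":[0,-1.5,89],"angular":[0,0,0]},{"grip":1,"offset":[0,-1.5,89],"angular":[0,0,0]}]'
python3 -c "
from h import *
q=manip.sense();print(q['tcp_pos'],q['tool_rot'],q['force'],q['ft_torque'])
crop(vision.snapshot('scene'),220,360,190,330,4,'pics/s5.png')
crop(vision.snapshot('top'),250,370,150,330,3,'pics/t5.png')
cv2.imwrite('pics/w5.png',vision.snapshot('wrist')['pixels'][:,:,::-1])"
```

```text
t: 11.2
tcp_pos: [0.463, 0.1889, 0.0403]
tool_rot: [0.999, -0.036, -0.002, 0.001]
force: [-0.3, -0.3, -1.7]
finger_gap: 0.152
[0.46296002 0.18892474 0.04026127] [ 9.99351573e-01 -3.59197102e-02 -2.43894460e-03  5.09759442e-04] [-0.34727483 -0.2631277  -1.65797919] [ 0.06896737  0.07294095 -0.01649282]
```

View pics/s5.png

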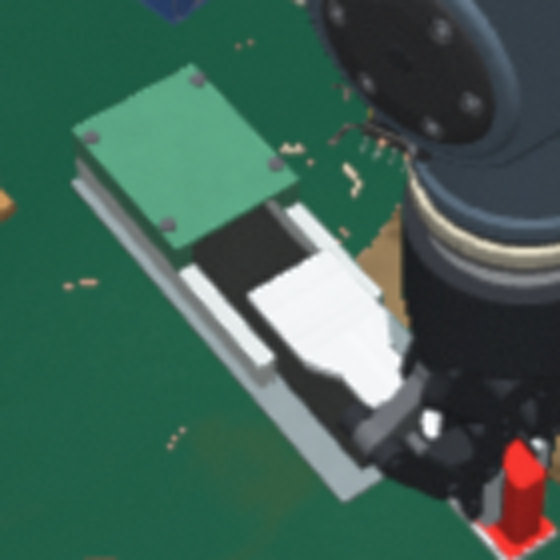

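View pics/t5.png

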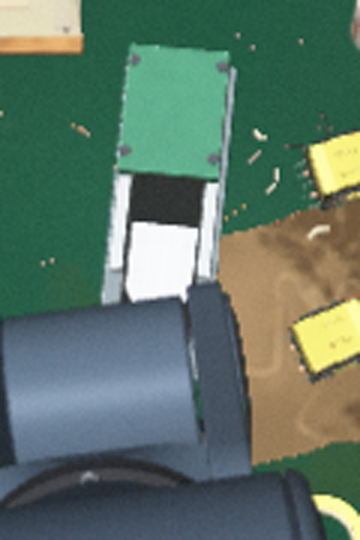

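View pics/w5.png

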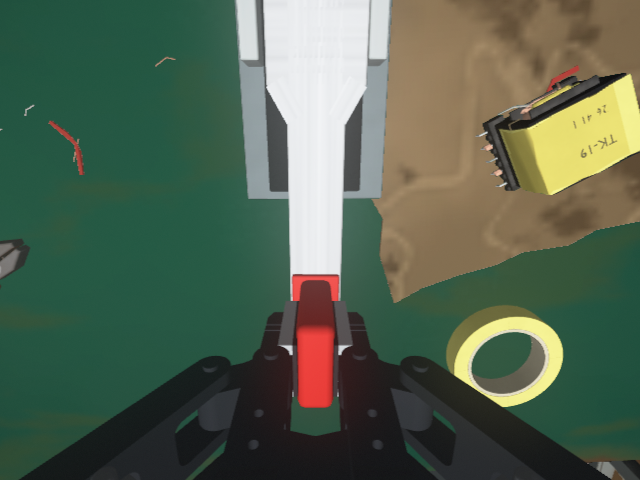

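Plate sits centred between the rails (plate mid col 316, rails mid 314). I'm lowering it.

```bash
python3 -m crank '[{"grip":1,"offset":[0,0.3,8],"angular":[0,0,0]},{"grip":1,"offset":[0,0.3,13],"angular":[0,0,0]},{"grip":1,"offset":[0,0.3,15.5],"angular":[0,0,0]},{"grip":1,"offset":[0,0.3,15.5],"angular":[0,0,0]}]'
python3 -c "
from h import *
q=manip.sense();print(q['tcp_pos'],q['tool_rot'],q['force'],q['ft_torque'])"
```

```text
t: 11.75
tcp_pos: [0.4642, 0.1892, 0.0265]
tool_rot: [0.999, -0.036, -0.0, 0.0]
force: [0.6, -0.3, -0.9]
finger_gap: 0.151
[0.46422444 0.18920196 0.02652496] [ 9.99364006e-01 -3.56583118e-02 -2.57482366e-04  4.28416290e-05] [ 0.61090934 -0.28441512 -0.90858799] [ 0.02414456  0.03966401 -0.04287447]
```

```bash
python3 -m crank '[{"grip":1,"offset":[0,0,1],"angular":[0,0,0]},{"grip":1,"offset":[0,0,2],"angular":[0,0,0]},{"grip":1,"offset":[0,0,2],"angular":[0,0,0]}]'
python3 -c "
from h import *
q=manip.sense();print(q['tcp_pos'],q['tool_rot'],q['force'],q['ft_torque'])"
```

```text
t: 12.05
tcp_pos: [0.4645, 0.1893, 0.0248]
tool_rot: [0.999, -0.036, 0.0, -0.0]
force: [-0.5, 0.5, -1.4]
finger_gap: 0.151
[0.46450404 0.18928119 0.02482026] [ 9.99365493e-01 -3.56173017e-02  1.34238244e-04 -3.20268602e-05] [-0.51876599  0.47807019 -1.37243015] [0.04842197 0.01560756 0.05849901]
```

```bash
python3 -m crank '[{"grip":1,"offset":[0,0,0.8],"angular":[0,0,0]},{"grip":1,"offset":[3,0,0.8],"angular":[0,0,0]},{"grip":1,"offset":[8,0,0.8],"angular":[0,0,0]},{"grip":1,"offset":[14,0,0.8],"angular":[0,0,0]},{"grip":1,"offset":[20,0,0.8],"angular":[0,0,0]},{"grip":1,"offset":[24,0,0.8],"angular":[0,0,0]}]'
python3 -c "
from h import *
q=manip.sense();print(q['tcp_pos'],q['tool_rot'],q['force'],q['ft_torque'])
crop(vision.snapshot('top'),250,370,150,330,3,'pics/t6.png')"
```

```text
t: 12.65
tcp_pos: [0.4893, 0.1875, 0.024]
tool_rot: [0.999, -0.036, 0.0, -0.0]
force: [-1.3, 0.4, 2.3]
finger_gap: 0.153
[0.4893062  0.18746661 0.02404298] [ 9.99358944e-01 -3.57996335e-02  2.86886596e-04 -6.73475652e-05] [-1.28958774  0.40953864  2.32651289] [ 0.00720412  0.15497267 -0.04439376]
```

View pics/t6.png

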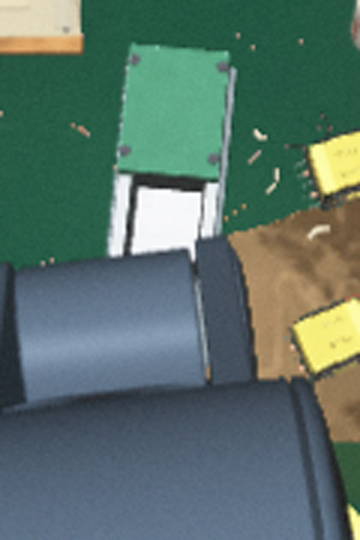

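```bash
python3 -m crank '[{"grip":1,"offset":[3,0,-0.3],"angular":[0,0,0]},{"grip":1,"offset":[7,0,-0.3],"angular":[0,0,0]},{"grip":1,"offset":[11,0,-0.3],"angular":[0,0,0]},{"grip":1,"offset":[15,0,-0.3],"angular":[0,0,0]}]'
python3 -c "
from h import *
q=manip.sense();print(q['force'],q['ft_torque'])"
python3 -m crank '[{"grip":1,"offset":[1,0,0],"angular":[0,0,0]},{"grip":1,"offset":[2,0,0],"angular":[0,0,0]},{"grip":1,"offset":[3,0,0],"angular":[0,0,0]}]'
python3 -c "
from h import *
q=manip.sense();print(q['tcp_pos'],q['force'],q['ft_torque'])"
```

```text
t: 13.1
tcp_pos: [0.5036, 0.1864, 0.0242]
tool_rot: [0.999, -0.036, -0.0, 0.0]
force: [-1.0, 0.6, 0.8]
finger_gap: 0.154
[-1.03948645  0.581818    0.78446457] [-0.00827825  0.06844743 -0.01820418]
t: 13.4
tcp_pos: [0.5062, 0.1862, 0.0242]
tool_rot: [0.999, -0.036, -0.0, 0.0]
force: [-0.7, 0.5, 1.2]
finger_gap: 0.154
[0.50616304 0.1862299  0.02422088] [-0.68270114  0.47122989  1.24926168] [-0.0467458   0.08950273 -0.00987348]
```

```bash
python3 -m crank '[{"grip":1,"offset":[1,0,0],"angular":[0,0,0]},{"grip":1,"offset":[2,0,0],"angular":[0,0,0]}]'; python3 -m crank '[{"grip":1,"offset":[1,0,0],"angular":[0,0,0]},{"grip":1,"offset":[2,0,0],"angular":[0,0,0]}]'
```

```text
t: 13.6
tcp_pos: [0.5082, 0.1861, 0.0243]
tool_rot: [0.999, -0.036, -0.0, 0.0]
force: [-0.9, 0.0, 1.3]
finger_gap: 0.154
t: 13.8
tcp_pos: [0.5103, 0.186, 0.0243]
tool_rot: [0.999, -0.036, -0.0, 0.0]
force: [-1.2, -0.2, 0.9]
finger_gap: 0.153
```

```bash
python3 -m crank '[{"grip":1,"offset":[1,0,0],"angular":[0,0,0]},{"grip":1,"offset":[2,0,0],"angular":[0,0,0]}]'
```

```text
t: 14.0
tcp_pos: [0.5124, 0.1858, 0.0243]
tool_rot: [0.999, -0.036, -0.0, -0.0]
force: [-1.4, -0.0, 1.4]
finger_gap: 0.15
```

```bash
python3 -m crank '[{"grip":1,"offset":[0.7,0,0],"angular":[0,0,0]},{"grip":1,"offset":[1.5,0,0],"angular":[0,0,0]}]'; python3 -m crank '[{"grip":1,"offset":[0.7,0,0],"angular":[0,0,0]},{"grip":1,"offset":[1.5,0,0],"angular":[0,0,0]}]'
```

```text
t: 14.2
tcp_pos: [0.5138, 0.1857, 0.0243]
tool_rot: [0.999, -0.036, -0.0, 0.0]
force: [-2.0, 0.3, 1.0]
finger_gap: 0.154
t: 14.4
tcp_pos: [0.5153, 0.1856, 0.0242]
tool_rot: [0.999, -0.036, -0.0, -0.0]
force: [-1.8, 0.3, 1.0]
finger_gap: 0.151
```

```bash
python3 -m crank '[{"grip":1,"offset":[0.7,0,0],"angular":[0,0,0]},{"grip":1,"offset":[1.5,0,0],"angular":[0,0,0]}]'
```

```text
t: 14.6
tcp_pos: [0.5168, 0.1855, 0.0242]
tool_rot: [0.999, -0.036, -0.0, 0.0]
force: [-2.5, -0.5, 1.8]
finger_gap: 0.151
```

```bash
python3 -m crank '[{"grip":1,"offset":[0.5,0,0],"angular":[0,0,0]}]'; python3 -m crank '[{"grip":1,"offset":[0.5,0,0],"angular":[0,0,0]}]';python3 -m crank '[{"grip":1,"offset":[0.5,0,0],"angular":[0,0,0]}]'
```

```text
t: 14.7
tcp_pos: [0.5167, 0.1855, 0.0242]
tool_rot: [0.999, -0.036, -0.001, 0.0]
force: [-3.1, 0.3, 1.3]
finger_gap: 0.152
t: 14.8
tcp_pos: [0.5168, 0.1854, 0.0242]
tool_rot: [0.999, -0.036, -0.001, 0.0]
force: [-3.7, 0.7, 3.1]
finger_gap: 0.151
t: 14.9
tcp_pos: [0.5169, 0.1854, 0.0242]
tool_rot: [0.999, -0.036, -0.001, 0.0]
force: [-5.1, 0.2, 2.8]
finger_gap: 0.154
```

Contact with the pin at TCP x = 0.5168 (stalled, force climbing). I'll push 6 mm from there, to x ≈ 0.5227.

```bash
python3 -m crank '[{"grip":1,"offset":[0.6,0,0],"angular":[0,0,0]},{"grip":1,"offset":[1.2,0,0],"angular":[0,0,0]},{"grip":1,"offset":[1.8,0,0],"angular":[0,0,0]}]'; python3 -m crank '[{"grip":1,"offset":[0.6,0,0],"angular":[0,0,0]},{"grip":1,"offset":[1.2,0,0],"angular":[0,0,0]}]'
```

```text
t: 15.2
tcp_pos: [0.5183, 0.1853, 0.0241]
tool_rot: [0.999, -0.036, -0.002, 0.0]
force: [-4.9, -0.4, 3.8]
finger_gap: 0.152
t: 15.4
tcp_pos: [0.5195, 0.1852, 0.0241]
tool_rot: [0.999, -0.036, -0.002, 0.0]
force: [-5.0, -0.2, 3.1]
finger_gap: 0.152
```

```bash
python3 -m crank '[{"grip":1,"offset":[0.6,0,0],"angular":[0,0,0]},{"grip":1,"offset":[1.2,0,0],"angular":[0,0,0]},{"grip":1,"offset":[1.8,0,0],"angular":[0,0,0]}]'
```

```text
t: 15.7
tcp_pos: [0.5213, 0.185, 0.0241]
tool_rot: [0.999, -0.035, -0.002, 0.0]
force: [-6.3, 0.8, 4.2]
finger_gap: 0.154
```

```bash
python3 -m crank '[{"grip":1,"offset":[0.6,0,0],"angular":[0,0,0]},{"grip":1,"offset":[1.2,0,0],"angular":[0,0,0]}]';python3 -m crank '[{"grip":1,"offset":[0.2,0,0],"angular":[0,0,0]}]'
```

```text
t: 15.9
tcp_pos: [0.5225, 0.185, 0.0241]
tool_rot: [0.999, -0.035, -0.002, 0.0]
force: [-5.7, 0.8, 4.1]
finger_gap: 0.154
t: 16.0
tcp_pos: [0.5228, 0.185, 0.0241]
tool_rot: [0.999, -0.035, -0.002, 0.0]
force: [-6.3, -0.6, 3.2]
finger_gap: 0.15
```

```bash
python3 -m crank '[{"grip":1,"offset":[-0.7,0,0],"angular":[0,0,0]},{"grip":1,"offset":[-1.3,0,-0.3],"angular":[0,0,0]},{"grip":1,"offset":[-1.3,0,-0.3],"angular":[0,0,0]}]'
```

```text
t: 16.3
tcp_pos: [0.5229, 0.185, 0.0244]
tool_rot: [0.999, -0.036, -0.0, 0.0]
force: [-3.0, 1.1, 0.6]
finger_gap: 0.154
```

```bash
python3 -m crank '[{"grip":1,"offset":[-0.6,0,0],"angular":[0,0,0]},{"grip":1,"offset":[-0.6,0,0],"angular":[0,0,0]}]'
```

```text
t: 16.5
tcp_pos: [0.5229, 0.1851, 0.0244]
tool_rot: [0.999, -0.036, 0.0, -0.0]
force: [-2.9, 0.6, -0.9]
finger_gap: 0.151
```

```bash
python3 -m crank '[{"grip":1,"offset":[-0.6,0,0.2],"angular":[0,0,0]},{"grip":1,"offset":[-0.6,0,0.2],"angular":[0,0,0]}]'
```

```text
t: 16.7
tcp_pos: [0.5228, 0.1851, 0.0244]
tool_rot: [0.999, -0.036, 0.001, -0.0]
force: [-1.1, -0.3, 0.6]
finger_gap: 0.153
```

Unloaded at 6.0 mm. I'm releasing the grip gently.

```bash
python3 -m crank '[{"grip":0.8,"offset":[0,0,0],"angular":[0,0,0]},{"grip":0.7,"offset":[0,0,0],"angular":[0,0,0]},{"grip":0.5,"offset":[0,0,0],"angular":[0,0,0]},{"grip":0.4,"offset":[0,0,0],"angular":[0,0,0]},{"grip":0.4,"offset":[0,0,0],"angular":[0,0,0]}]' 20
python3 -c "
from h import *
q=manip.sense();print(q['tcp_pos'],q['force'])
cv2.imwrite('pics/w7.png',vision.snapshot('wrist')['pixels'][:,:,::-1])"
```

```text
t: 17.2
tcp_pos: [0.5221, 0.1852, 0.0244]
tool_rot: [0.999, -0.036, 0.0, -0.0]
force: [-0.2, 0.6, -0.5]
finger_gap: 0.603
[0.5221486  0.1851614  0.02443548] [-0.23237122  0.62684468 -0.54129161]
```

View pics/w7.png

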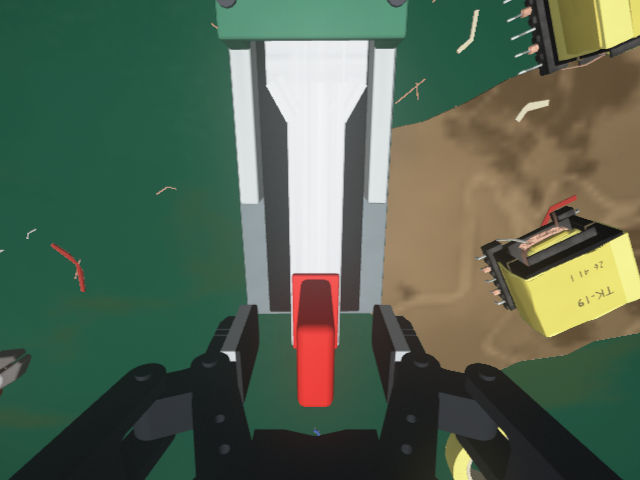

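Released: the plate lies flat between the rails with its tip under the hood, and the handle is clear of both fingers. I'll retreat straight up and check.

```bash
python3 -m crank '[{"grip":0.4,"offset":[0,0,-20],"angular":[0,0,0]},{"grip":0.4,"offset":[0,0,-60],"angular":[0,0,0]},{"grip":0.2,"offset":[0,0,-105],"angular":[0,0,0]},{"grip":0,"offset":[-40,0,-150],"angular":[0,0,0]},{"grip":0,"offset":[-80,0,-170],"angular":[0,0,0]},{"grip":0,"offset":[-80,0,-170],"angular":[0,0,0]}]'
python3 -c "
from h import *
cv2.imwrite('pics/w8.png',vision.snapshot('wrist')['pixels'][:,:,::-1])
s=vision.snapshot('scene');crop(s,220,480,120,320,3,'pics/s8.png')
q=manip.sense();print(q['tcp_pos'],q['force'])"
```

```text
t: 17.85
tcp_pos: [0.4376, 0.1912, 0.1969]
tool_rot: [0.999, -0.035, -0.0, -0.0]
force: [0.9, -0.5, -0.0]
finger_gap: 1.002
[0.44160519 0.19109992 0.19540355] [0.17815062 0.83064132 0.58725026]
```

View pics/w8.png

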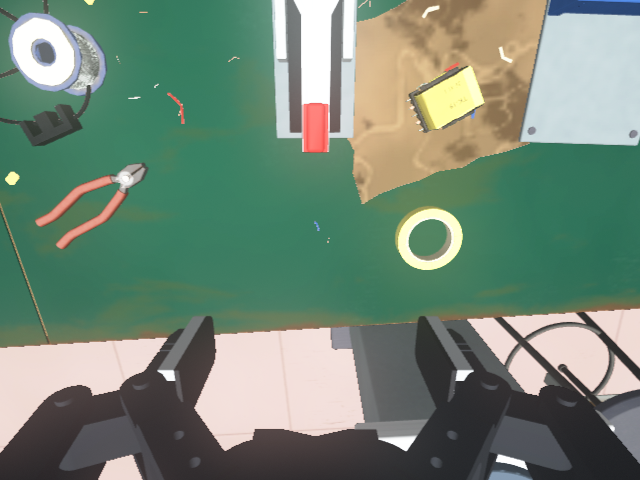

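View pics/s8.png

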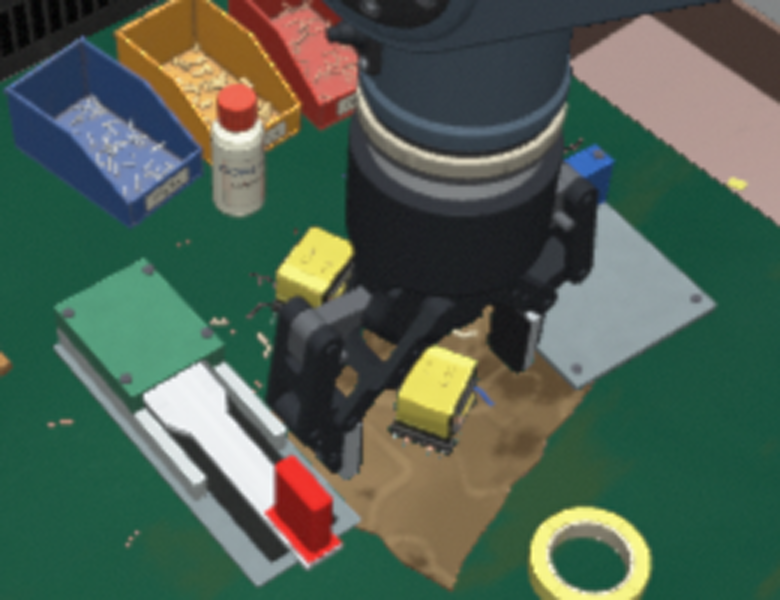

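Run:
```python
from h import *
np.set_printoptions(precision=4,suppress=True)
s=vision.snapshot("top");crop(s,250,490,160,360,3,"pics/t9.png")
t=np.load("t4.npy",allow_pickle=True).item()
a=s["pixels"][170:240,390:480].astype(int);b=t["pixels"][170:240,390:480].astype(int);print("stack diff since",abs(a-b).max())
```

```text
stack diff since 13
```

View pics/t9.png

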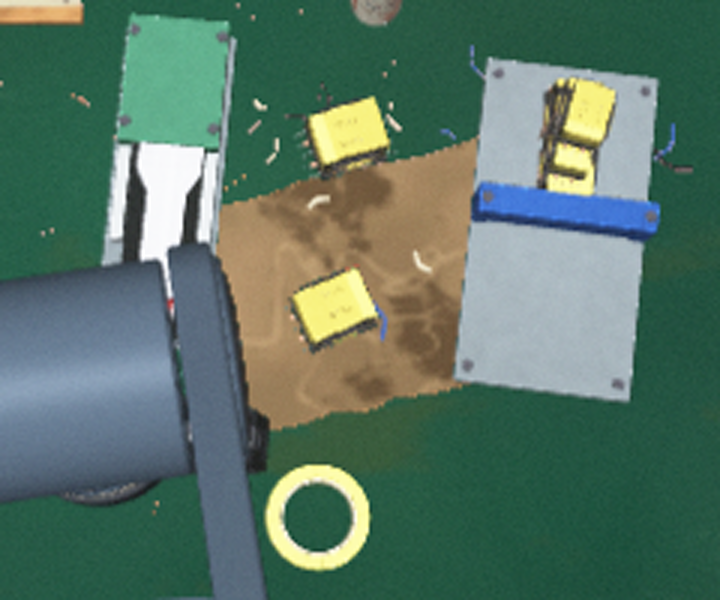

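The stack is at (575,140) in the crop, upright against the fence and unchanged since the draw. The plate is in the rack under the hood, the spare transformers and tape have not moved, and the arm is clear of everything.

```bash
python3 -c "
from station import manip
print(manip.sign_off())"
```

```text
the job is handed in; nothing more can be done
None
```

The job is done and handed in at about 18 s of the 72 s allowed. The plate is out from under the stack and parked in the rack, and the stop pin is pushed in about 6 mm.

- **Drawing out:** I pulled the plate in small steps. The rollers pushed it about 3–4 mm towards +y and I yielded to that. I saw at most about 9 N along the pull and about 3 N sideways.
- **Stack:** The last pictures show it upright, still stacked and against the fence on the jig. It has not changed since the plate came clear. I did not measure its distance from the nest point.
- **Parking:** The plate lies flat between the rails with its tip under the hood. I felt the pin where the tool stalled at x = 0.5168 m, and pushed on to 0.5228 m, so about 6.0 mm. The force was about 5–6 N, well short of the bottom. I then unloaded the arm, let go and backed off.
- **Last checks:** The tape, the spare transformers, the glue bottle and the reel look undisturbed, and the gripper is clear of everything. The pin depth is only inferred from tool travel, because it is hidden under the hood, so it could be off by about 0.5 mm. Nothing failed or disagreed.

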